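# Locator puck out through the box port and into its nest

### The job

Reach down through the round port that has the stemmed steel locator puck under it, lift the puck off its pedestal and out of the storage box, and seat it upright, base flat on the floor of the round nest on the fixture table, setting it down rather than dropping it. Leave the T-handled ball lock pin lying where it is under the other port, and do not knock hard against the box.

Things in the scene. Friction and masses are not known exactly. Their poses are not given: they have to be found in the camera images.
- puck: Dented steel locator puck, about 0.34 kg, round about z: base disc 50 mm in diameter, 16 mm high, with a central stem 22 mm in diameter on it, 48 mm high in all; grip it by the stem. Origin: centre of its underside, z up the stem. It stands loose, stem up, within 8 mm of the middle of one of the box's two pedestals.
- box: Low fixed grey-painted metal box, 200 (x) by 400 (y) by 115 mm high, clear window on its +x side. Origin: centre of its underside, z up. Its 6 mm top plate (top face at 115 mm) has two round ports 150 mm in diameter, centred at x = 0, y = -95 and +95 mm. Under each port's centre stands a black plastic pedestal, flat top 80 mm in diameter at 60 mm height. The puck may be under either port.
- nest: Fixed round dark steel nest on the table, 96 mm outside diameter, 14 mm high, with a round recess 70 mm in diameter and 8 mm deep for the puck's base. A bolted foot strap 130 mm long and 5 mm high runs under it. Origin at the centre of its underside, z up; the recess floor is 6 mm above the origin, the rim 14 mm.
- pin: Chrome ball lock pin lying flat on the other pedestal, 62 mm long, 16 mm high: a T-handle bar 44 mm long across its -x end (x = -30 to -14 mm) and a shank 12 to 16 mm in diameter along +x to 32 mm. Origin on its underside near its middle, z up. A bystander.
Things that resemble listed ones, but are neither listed nor needed, are in the scene too. There is more than one size of the puck; the job needs the smallest.

How it is judged:
On the way:
1. the puck is held clear above the box's top (z of puck in the frame of box above 0.116 m and contact force between the fingers and puck above 0.5 N), for 0.1 s.
At the end, for the whole second after the job is handed in: The puck stands stem up in the nest: its base within 3 mm of the recess floor, within 13 mm of the nest's centre (anywhere in the recess), tilted less than 0.1 rad, and at rest. The pin lies within 15 mm of where it began (horizontal distance between puck and nest below 0.013 m and z of puck in the frame of nest between 0.003 and 0.009 m and angle between puck's own z axis and vertical below 0.1 rad and linear speed of puck below 0.02 m/s and distance of pin from where it was at the start of the episode below 0.015 m); the robot touches nothing.
It fails at once if the pin is moved 15 mm or more (distance of pin from where it was at the start of the episode above 0.015 m).
It fails at once if the robot knocks the box with more than 25 N (contact force between any of the fingers, the arm and box above 25 N).
It fails at once if the puck is dropped (falls faster than 0.7 m/s with no finger on it) (linear speed of puck above 0.7 m/s and contact force between the fingers and puck below 0.1 N).
It also fails if it takes over 42 s, if anything falls off the work surface, if the arm or the gripper's body presses on something with over 40 N, if the wrist force passes 120 N, or if a joint passes its speed limit or range.

### The arm

A 6-joint arm with a two-finger parallel gripper is mounted at the origin on the work surface. World frame = base frame: x ahead of the robot, y to its left, z up, the work surface at z = 0. Lengths are in m, angles in rad, forces in N, time in s.
With the tool pointing down it reaches from about 0.35 to 0.975 m from the base axis. Payload 4.9 kg.
Tool frame: the origin (TCP) lies at the very end of the fingers, on their centre line; the grasp point (between the pads) lies 19 mm behind it; y points along the fingers, z is the direction in which the jaws open and shut, and the axes are right-handed (so a half turn about y gives the same grasp; the last joint's range is limited). The gripper opens to 85 mm and grips with 20 to 120 N. Pads are 22 mm wide; open, the fingers measure 114 mm over their backs; the gripper's body (76 mm by 85 mm) begins 54 mm behind the grasp point. The pads swing forward as they close: fully open they stand 13 mm farther back than shut.
Start: joints at [-1.465, 0.053, 1.613, -0, 1.476, -0.119], TCP at [0.139, -0.609, 0.231] pointing down, gripper open.
Joint ranges: [-3.01, 3.01], [-1.01, 2.22], [0.06, 2.58], [-1.02, 4.17], [0.09, 2.62], [-3.14, 3.14]. Speed limits (rad/s): [2.57, 2.57, 3.14, 3.14, 3.14, 3.14].

### API

Orientations are given as a rotation vector (axis times angle).
In Python, from station import ctrl gives the robot as it stands.
- The arm moves only by the tool arm_command, never from a script. Its argument "steps" is a list of rows, each a list of 3 entries, a list of its own where there are three numbers: the shift along the tool's x, y, z in m, then the turn, a rotation vector about the tool's x, y, z in degrees, then the opening, from 0 (shut) to 1 (fully open). In form: [[[dx, dy, dz], [ax, ay, az], gripper], ...]. A call has 1 to 5 rows; each row is the pose to reach, as a shift and turn from the pose measured when the call began, along the tool's axes at that moment; what a row does not reach only later rows make up. A row lasts 1/10 s, in which the tool goes at most 50 mm and 8.59 degrees, less where a joint would pass 70% of its speed; a pose out of reach is approached as far as the arm can. A call with a gripper value outside its range is refused whole. The fingers move at their own pace and stop on an object; "force" is the grip in N (left out, the last holds). Time passes only in rows, so rows that repeat a pose let the fingers close. It gives the time, the measured TCP pose, the force and the opening at its end, in the units of the state.
- ctrl.get_obs(): the state, without advancing time (a new reading comes with each control period).
- ctrl.get_image(name): name is "scene" or "top"; returns a dict with "img" (384x512x3 uint8, red, green, blue), "camera_matrix" (3x3 intrinsics, pixels), "world_from_camera" (4x4, takes a point from camera to world coordinates). Camera axes: x right, y up, looking along -z (the intrinsics and any distortion apply to the point x, -y, -z); pixel columns grow to the right and rows downward; lengths in m; the calibration is good to about 2 mm. A picture is of the moment at which its call begins. There is no depth.
- ctrl.finish_job(): hands the job in, once; it reports no verdict.
Trained networks look in a picture, given as the dict that the camera call returned (one of the last four; its "shot" number tells which), for a name from the list of things; names that differ only in an ending like _2 or _b are one class to them, and where a whole thing is asked for, a point or a joint stands for the part that bears it (a point fixed in the world has none). Each returns a list of dicts, best first, with "confidence" (0 to 1); they miss things now and then, are a little off and sometimes report something else, mostly with a low value. They report only what shows in the picture. A call takes as long as a camera call. They do not tell look-alikes from the thing itself.
- ctrl.boxes_of(picture, name): "position" ([row, column] in pixels, amid what is visible of it).
The state is a dict: "t": time; "q": joint angles; "dq": joint speeds; "effort": joint torques, N m; "tool_pos": TCP position; "tool_rot": TCP orientation; "contact_force": force on the tool from outside, world axes, zero at the start; "wrist_torque": the same for the moment, N m; "opening": finger opening in m.
Only numpy, scipy, OpenCV 4.12 (cv2) and the standard library are available. Lean on these libraries where they do the work, as an engineer would, in place of code of your own. Each camera call takes 0.05 s, during which the arm holds its last target.

## Working session

There is one attempt and no reset: what is moved stays moved. The work goes in short steps, Python scripts to look and compute and a tool call to move; the robot and the scene stay as the last step left them, time stands still between calls to the robot, and variables do not carry over. Pictures are saved under pics/ and viewed, and the job is handed in when it is done.

Besides the shell and the picture viewer there is one more tool, called after "Call:" as name(argument=value, ...) on one line, values as JSON. arm_command: Moves the arm, as the interface text tells. Its arguments: {"type":"object","properties":{"steps":{"type":"array"},"force":{"type":"number"}},"required":["steps"]}

```bash
mkdir -p pics; ls; cat > h.py <<'E'
import numpy as np, cv2
from station import ctrl
def shot(name,fn):
    p=ctrl.get_image(name); cv2.imwrite('pics/'+fn,cv2.cvtColor(p['img'],cv2.COLOR_RGB2BGR)); return p
def ray(p,rc):
    K=np.array(p['camera_matrix']);T=np.array(p['world_from_camera'])
    v=np.linalg.solve(K,[rc[1],rc[0],1]); d=T[:3,:3]@np.array([v[0],-v[1],-v[2]]); return T[:3,3],d
def atz(p,rc,z):
    o,d=ray(p,rc); return o+d*(z-o[2])/d[2]
def proj(p,X):
    K=np.array(p['camera_matrix']);T=np.array(p['world_from_camera'])
    c=T[:3,:3].T@(np.array(X)-T[:3,3]); u=K@np.array([c[0],-c[1],-c[2]]); return u[1]/u[2],u[0]/u[2]
E
python3 - <<'E'
from h import *
for n in('scene','top'):
    p=shot(n,n+'0.png'); print(n,p.keys(),np.round(p['camera_matrix'],1).tolist(),np.round(p['world_from_camera'],3).tolist())
    for k in('puck','box','nest','pin'):
        for b in ctrl.boxes_of(p,k): print(k,b['confidence'],np.round(b['position'],1),np.round(atz(p,b['position'],.05),3))
print(ctrl.get_obs())
E
```

```text
pics
scene dict_keys(['img', 'camera_matrix', 'world_from_camera', 'shot']) [[433.1, 0.0, 259.0], [0.0, 433.1, 195.7], [0.0, 0.0, 1.0]] [[-0.752, -0.474, 0.459, 0.972], [0.659, -0.536, 0.528, 0.635], [-0.004, 0.699, 0.715, 0.88], [0.0, 0.0, 0.0, 1.0]]
puck 0.81 [316.6 364.5] [0.508 0.437 0.05 ]
puck 0.72 [253.7 298.4] [0.496 0.229 0.05 ]
puck 0.64 [231.7 368.9] [0.318 0.297 0.05 ]
box 0.85 [237.6 266.5] [0.52  0.143 0.05 ]
nest 0.56 [158.3 180.6] [ 0.511 -0.244  0.05 ]
pin 0.7 [214.5 235.9] [0.529 0.034 0.05 ]
top dict_keys(['img', 'camera_matrix', 'world_from_camera', 'shot']) [[386.2, 0.0, 259.5], [0.0, 386.2, 196.7], [0.0, 0.0, 1.0]] [[-0.004, 0.993, -0.119, 0.325], [-1.0, -0.003, 0.013, 0.051], [0.013, 0.119, 0.993, 0.99], [0.0, 0.0, 0.0, 1.0]]
puck 0.6 [172.3 176.6] [0.499 0.242 0.05 ]
puck 0.59 [254.7 158.7] [0.298 0.281 0.05 ]
puck 0.56 [178.7 106. ] [0.483 0.415 0.05 ]
box 0.82 [164.6 214.8] [0.518 0.149 0.05 ]
nest 0.69 [182.7 384.4] [ 0.472 -0.271  0.05 ]
pin 0.75 [151.5 249.4] [0.551 0.063 0.05 ]
{'t': 0.5, 'q': array([-1.46501532e+00,  5.27161033e-02,  1.61294633e+00, -6.14340636e-06,
        1.47600091e+00, -1.18956985e-01]), 'dq': array([ 0.00029144, -0.00223855, -0.00090767, -0.00153873,  0.00141752,
       -0.00021339]), 'effort': array([-2.84087292e-05, -3.93211627e+01, -3.70027506e+01, -1.39211775e-04,
        1.39902717e-03, -5.93467462e-06]), 'tool_pos': array([ 0.1393026 , -0.60923783,  0.23126587]), 'tool_rot': array([-0.23726302,  2.10258534, -2.10243567]), 'contact_force': array([ 0.63297427, -0.19191515, -0.61305204]), 'wrist_torque': array([-0.03059783, -0.00549866, -0.04363418]), 'opening': 0.08534641708634862}
```

View pics/scene0.png

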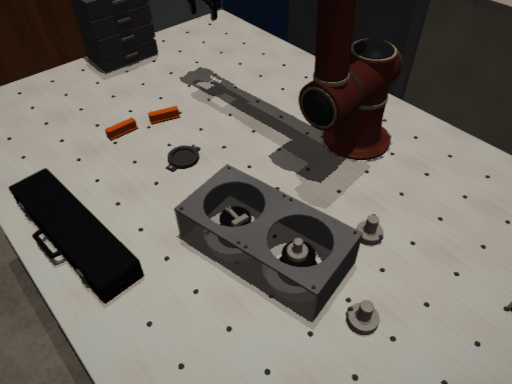

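View pics/top0.png

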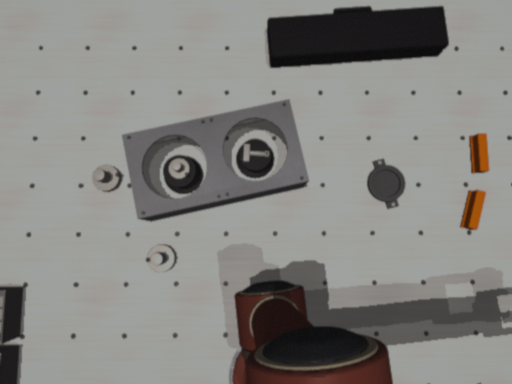

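The puck is in the box port nearer image-left in the top view, at about (169,178). The pin is in the other port at (153,257), the nest is at (183,386), and two larger look-alike pucks stand outside the box. I'll enlarge these areas to measure.

```bash
python3 - <<'E'
import cv2,numpy as np
a=cv2.imread('pics/top0.png')[90:230,110:310]; b=cv2.imread('pics/scene0.png')[160:310,170:370]
a=cv2.resize(a,None,fx=4,fy=4,interpolation=cv2.INTER_CUBIC); b=cv2.resize(b,None,fx=4,fy=4,interpolation=cv2.INTER_CUBIC)
g=lambda x:np.clip(255*(x/255.)**.6,0,255).astype('uint8')
cv2.imwrite('pics/tz.png',g(a));cv2.imwrite('pics/sz.png',g(b))
c=cv2.resize(cv2.imread('pics/top0.png')[150:215,355:420],None,fx=6,fy=6,interpolation=cv2.INTER_CUBIC)
d=cv2.resize(cv2.imread('pics/scene0.png')[135:180,155:215],None,fx=6,fy=6,interpolation=cv2.INTER_CUBIC)
cv2.imwrite('pics/nz.png',g(np.hstack([c[:270],d])))
E
```

```text
(no output)
```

View pics/tz.png

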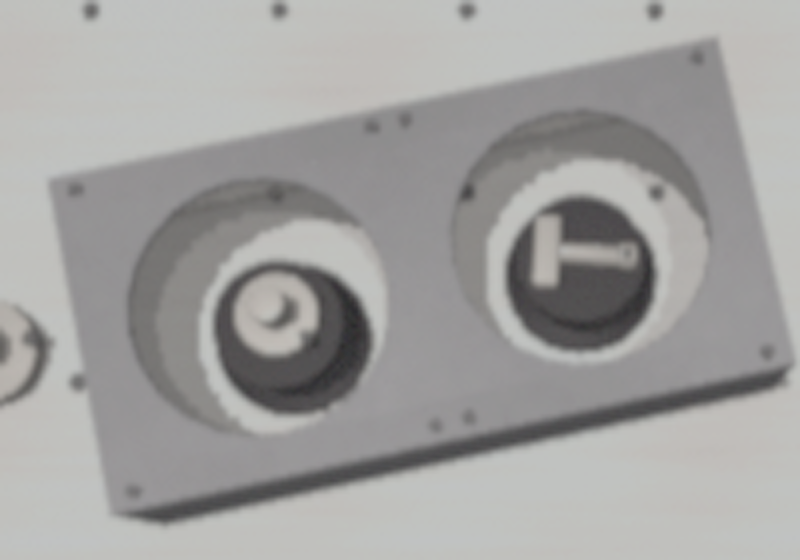

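View pics/sz.png

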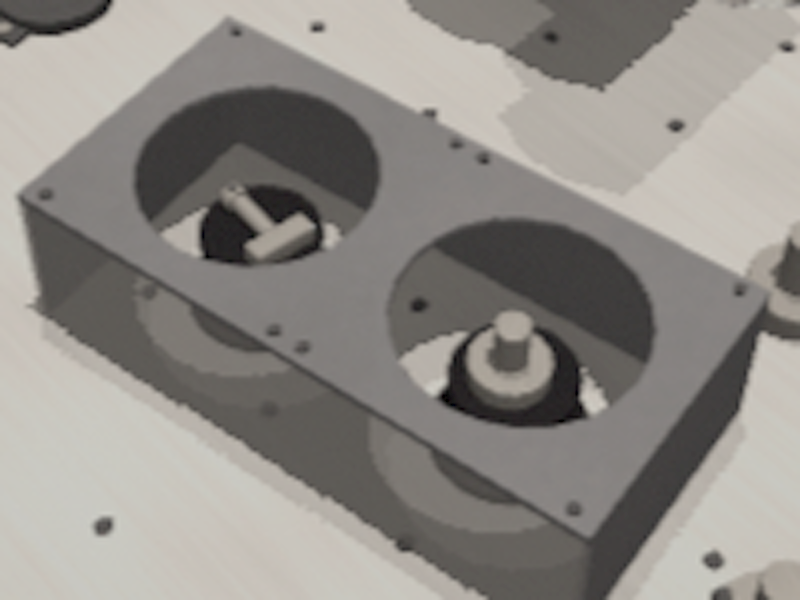

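View pics/nz.png

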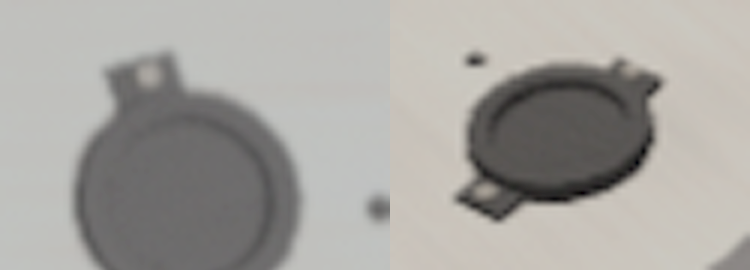

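```bash
cat > m.py <<'E'
from h import *
P={n:ctrl.get_image(n) for n in('top','scene')}
off={'top':(90,110),'scene':(160,170)}
def z4(n,x,y): return ((y+.5)/4-.5+off[n][0],(x+.5)/4-.5+off[n][1])
C={'top':[(50,180),(716,38),(794,362),(112,513)],'scene':[(770,292),(228,17),(22,197),(592,540)]}
for n in C:
    w=np.array([atz(P[n],z4(n,*c),.115)[:2] for c in C[n]]); 
    print(n,'box corners',w.round(4).tolist(),'c',w.mean(0).round(4),'sides',np.linalg.norm(w-np.roll(w,1,0),axis=1).round(4))
    v=(w[0]+w[3]-w[1]-w[2])/2; yaw=np.arctan2(v[1],v[0])-np.pi/2; print('yaw',np.degrees(yaw))
    port=w.mean(0)+.095*np.array([-np.sin(yaw),np.cos(yaw)]); port2=w.mean(0)-.095*np.array([-np.sin(yaw),np.cos(yaw)]);print('ports',port.round(4),port2.round(4))
print('stemtop scene',atz(P['scene'],z4('scene',514,324),.108))
print('base scene',atz(P['scene'],z4('scene',510,368),.076))
print('base top',atz(P['top'],z4('top',277,313),.074), 'stem top',atz(P['top'],z4('top',265,297),.108))
print('nest scene',atz(P['scene'],((128+.5)/6-.5+135,(171.5)/6-.5+155),.014))
print('nest top',atz(P['top'],((204+.5)/6-.5+150,(187.5)/6-.5+355),.014))
E
python3 m.py
```

```text
top box corners [[0.5758, 0.3569], [0.6614, -0.0303], [0.4681, -0.0725], [0.3827, 0.3148]] c [0.522  0.1422] sides [0.1976 0.3965 0.1978 0.3966]
yaw 12.443328198542506
ports [0.5015 0.235 ] [0.5425 0.0495]
scene box corners [[0.3829, 0.3146], [0.4678, -0.0753], [0.6614, -0.0293], [0.5767, 0.3589]] c [0.5222 0.1422] sides [0.1987 0.399  0.1989 0.3973]
yaw 12.297642670965592
ports [0.502 0.235] [0.5424 0.0494]
stemtop scene [0.50420063 0.23100994 0.108     ]
base scene [0.50926209 0.23558072 0.076     ]
base top [0.50535131 0.23233862 0.074     ] stem top [0.5081042  0.23273422 0.108     ]
nest scene [ 0.47873348 -0.28685858  0.014     ]
nest top [ 0.47511461 -0.28619776  0.014     ]
```

```bash
cat >> h.py <<'E'
from scipy.spatial.transform import Rotation as Ro
def to(*targets):
    o=ctrl.get_obs(); R=Ro.from_rotvec(o['tool_rot']); print('t',round(o['t'],2),'tcp',o['tool_pos'].round(4),'open',round(o['opening'],4),'F',o['contact_force'].round(1),'q',o['q'].round(2)); print(R.as_matrix().round(3).tolist())
    for X in targets: print(X,'->',R.inv().apply(np.array(X)-o['tool_pos']).round(4))
E
python3 - <<'E'
from h import *
to((.45,-.3,.27),(.5055,.2325,.27))
P={n:ctrl.get_image(n) for n in('top','scene')}
t=np.linspace(0,2*np.pi,120)
for n,p in P.items():
    im=cv2.cvtColor(p['img'],cv2.COLOR_RGB2BGR); S=4; 
    im=cv2.resize(im,None,fx=S,fy=S,interpolation=cv2.INTER_CUBIC)
    def circ(c,r,z,col):
        pts=[proj(p,(c[0]+r*np.cos(a),c[1]+r*np.sin(a),z)) for a in t]
        cv2.polylines(im,[np.array([[(u+.5)*S-.5,(v+.5)*S-.5] for v,u in pts]).round().astype(int)],True,col,1)
    c=(.5055,.2325)
    for r,z in((.025,.06),(.025,.076),(.011,.076),(.011,.108)): circ(c,r,z,(0,0,255))
    circ((.502,.235),.04,.06,(0,255,0));circ((.502,.235),.075,.115,(255,0,0))
    for r,z in((.048,.014),(.035,.014),(.035,.006)): circ((.477,-.2865),r,z,(0,0,255))
    def cut(X,h=180):
        v,u=proj(p,X);v=int(v*S);u=int(u*S);return im[v-h:v+h,u-h:u+h]
    cv2.imwrite(f'pics/ov_{n}.png',np.hstack([cut((.5055,.2325,.08)),cut((.477,-.2865,.01))]))
E
```

```text
t 0.6 tcp [ 0.1393 -0.6093  0.2313] open 0.0856 F [0.5 0.6 0.2] q [-1.46  0.05  1.61 -0.    1.48 -0.12]
[[-0.975, -0.0, 0.223], [-0.223, -0.0, -0.975], [0.0, -1.0, 0.0]]
(0.45, -0.3, 0.27) -> [-0.3718 -0.0387 -0.2322]
(0.5055, 0.2325, 0.27) -> [-0.5446 -0.0387 -0.7389]
```

View pics/ov_top.png

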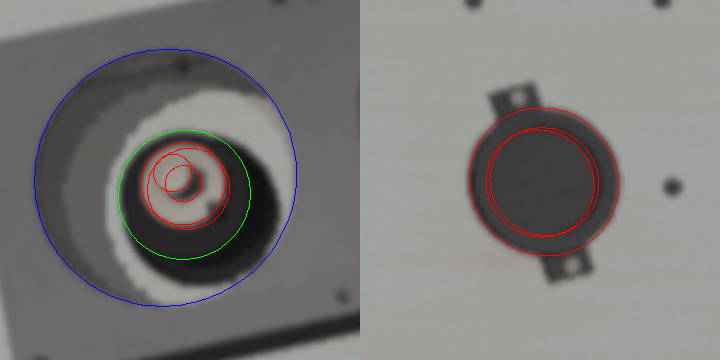

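View pics/ov_scene.png

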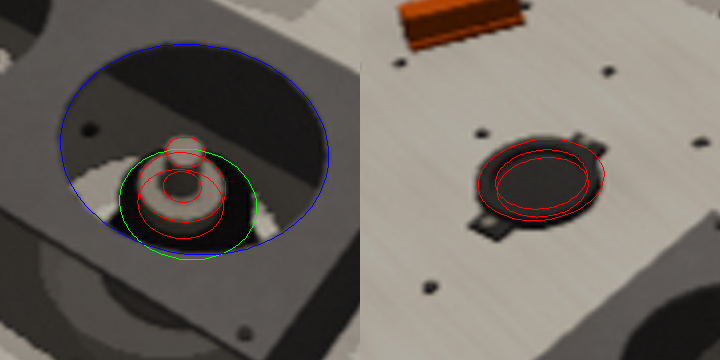

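Call:
arm_command(steps=[[[-0.04, -0.02, -0.025], [0, 0, 0], 0.7], [[-0.08, -0.03, -0.05], [0, 0, 0], 0.7], [[-0.12, -0.04, -0.075], [0, 0, 0], 0.7], [[-0.16, -0.04, -0.1], [0, 0, 0], 0.7], [[-0.2, -0.04, -0.125], [0, 0, 0], 0.7]])

```text
t: 1.2
tool_pos: [0.3076, -0.4416, 0.2722]
tool_rot: [-0.236, 2.101, -2.104]
contact_force: [0.3, -0.1, -1.1]
opening: 0.0598
```

Call:
arm_command(steps=[[[-0.04, 0, -0.025], [0, 0, 0], 0.7], [[-0.08, 0, -0.05], [0, 0, 0], 0.7], [[-0.12, 0, -0.075], [0, 0, 0], 0.7], [[-0.16, 0, -0.1], [0, 0, 0], 0.7], [[-0.19, 0, -0.12], [0, 0, 0], 0.7]])

```text
t: 1.7
tool_pos: [0.4676, -0.2803, 0.2724]
tool_rot: [-0.237, 2.099, -2.103]
contact_force: [0.0, -1.0, -0.3]
opening: 0.0594
```

```bash
python3 -c "
from h import *
to((.5055,.2325,.27))"
```

```text
t 1.7 tcp [ 0.4676 -0.2803  0.2724] open 0.0594 F [ 0.  -1.  -0.3] q [-0.68 -0.16  1.75 -0.    1.55  0.67]
[[-0.975, 0.002, 0.224], [-0.224, -0.002, -0.975], [-0.001, -1.0, 0.002]]
(0.5055, 0.2325, 0.27) -> [-0.1517  0.0016 -0.4913]
```

Call:
arm_command(steps=[[[-0.013, 0, -0.04], [0, 0, 0], 0.7], [[-0.026, 0, -0.085], [0, 0, 0], 0.7], [[-0.04, 0, -0.13], [0, 0, 0], 0.7], [[-0.053, 0, -0.175], [0, 0, 0], 0.7], [[-0.067, 0, -0.22], [0, 0, 0], 0.7]])

```text
t: 2.2
tool_pos: [0.4835, -0.0491, 0.2723]
tool_rot: [-0.235, 2.099, -2.103]
contact_force: [0.7, -0.0, -0.1]
opening: 0.0594
```

Call:
arm_command(steps=[[[-0.013, 0, -0.04], [0, 0, 0], 0.7], [[-0.026, 0, -0.085], [0, 0, 0], 0.7], [[-0.04, 0, -0.13], [0, 0, 0], 0.7], [[-0.053, 0, -0.175], [0, 0, 0], 0.7], [[-0.067, 0, -0.21], [0, 0, 0], 0.7]])

```text
t: 2.7
tool_pos: [0.5014, 0.1731, 0.2723]
tool_rot: [-0.236, 2.098, -2.102]
contact_force: [0.7, -0.0, 0.3]
opening: 0.0596
```

```bash
python3 -c "
from h import *
to((.5055,.2325,.2),(.5055,.2325,.08))"
```

```text
t 2.7 tcp [0.5014 0.1731 0.2723] open 0.0596 F [ 0.7 -0.   0.3] q [ 0.19 -0.2   1.78 -0.    1.55  1.54]
[[-0.974, 0.003, 0.225], [-0.225, -0.002, -0.974], [-0.003, -1.0, 0.002]]
(0.5055, 0.2325, 0.2) -> [-0.0171  0.0722 -0.0571]
(0.5055, 0.2325, 0.08) -> [-0.0168  0.1922 -0.0574]
```

Call:
arm_command(steps=[[[-0.01, 0.02, -0.03], [0, 0, 0], 0.7], [[-0.017, 0.045, -0.057], [0, 0, 0], 0.7], [[-0.017, 0.072, -0.057], [0, 0, 0], 0.7], [[-0.017, 0.09, -0.057], [0, 0, 0], 0.7], [[-0.017, 0.09, -0.057], [0, 0, 0], 0.7]])

```text
t: 3.2
tool_pos: [0.5033, 0.232, 0.1785]
tool_rot: [-0.244, 2.099, -2.106]
contact_force: [-0.5, -0.2, 0.1]
opening: 0.0604
```

```bash
python3 -c "
from h import *
to((.5055,.2325,.08))
a=shot('top','t1.png');b=shot('scene','s1.png')
v,u=map(int,proj(a,(.5055,.2325,.1)));w,x=map(int,proj(b,(.5055,.2325,.1)))
A=cv2.imread('pics/t1.png')[v-70:v+70,u-50:u+50];B=cv2.imread('pics/s1.png')[w-70:w+70,x-50:x+50]
cv2.imwrite('pics/c1.png',np.clip(255*(cv2.resize(np.hstack([A,B]),None,fx=4,fy=4,interpolation=2)/255.)**.6,0,255))"
```

```text
t 3.2 tcp [0.5033 0.232  0.1785] open 0.0604 F [-0.5 -0.2  0.1] q [ 0.3  -0.07  1.83 -0.    1.39  1.64]
[[-0.974, -0.003, 0.226], [-0.226, -0.004, -0.974], [0.004, -1.0, 0.003]]
(0.5055, 0.2325, 0.08) -> [-0.0026  0.0985 -0.0003][ WARN:0@4.421] global loadsave.cpp:1063 imwrite_ Unsupported depth image for selected encoder is fallbacked to CV_8U.
```

View pics/c1.png

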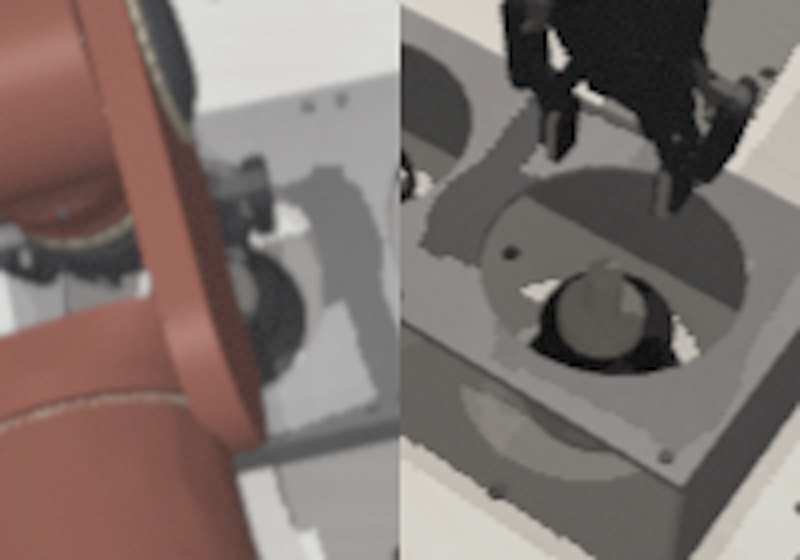

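The scene view shows the fingers straddling the port, with the stem at about (605,270) between them. Next is the descent.

Call:
arm_command(steps=[[[-0.002, 0.02, 0], [0, 0, 0], 0.7], [[-0.002, 0.04, 0], [0, 0, 0], 0.7], [[-0.002, 0.06, 0], [0, 0, 0], 0.7], [[-0.002, 0.075, 0], [0, 0, 0], 0.7], [[-0.002, 0.075, 0], [0, 0, 0], 0.7]])

```text
t: 3.8
tool_pos: [0.507, 0.2322, 0.1063]
tool_rot: [-0.238, 2.099, -2.104]
contact_force: [0.4, -0.8, -0.7]
opening: 0.0595
```

```bash
python3 -c "
from h import *
to((.5055,.2325,.08))
b=shot('scene','s2.png')
w,x=map(int,proj(b,(.5055,.2325,.1)))
B=cv2.imread('pics/s2.png')[w-70:w+70,x-70:x+70]
cv2.imwrite('pics/c2.png',np.clip(255*(cv2.resize(B,None,fx=4,fy=4,interpolation=2)/255.)**.5,0,255).astype('uint8'))"
```

```text
t 3.8 tcp [0.507  0.2322 0.1063] open 0.0595 F [ 0.4 -0.8 -0.7] q [ 0.3   0.    1.88 -0.    1.26  1.64]
[[-0.974, 0.001, 0.225], [-0.225, -0.002, -0.974], [-0.0, -1.0, 0.002]]
(0.5055, 0.2325, 0.08) -> [ 0.0014  0.0263 -0.0007]
```

View pics/c2.png

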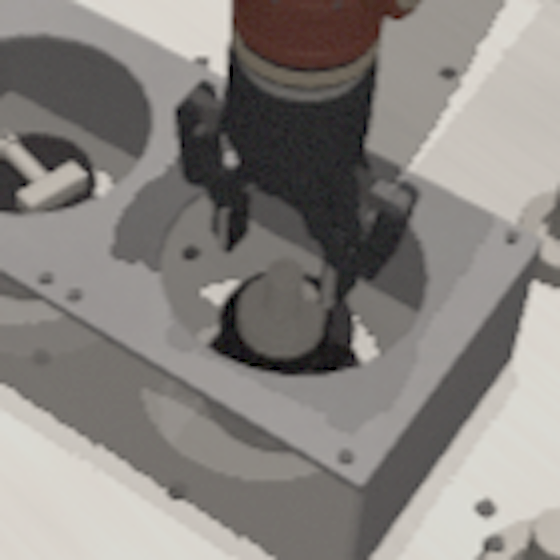

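The fingertips, at (235,240) and (335,300), are centred on the stem top at (285,270). I'll go down the last 25 mm and close.

Call:
arm_command(steps=[[[0.001, 0.012, 0], [0, 0, 0], 0.7], [[0.001, 0.025, 0], [0, 0, 0], 0.7], [[0.001, 0.025, 0], [0, 0, 0], 0.6], [[0.001, 0.025, 0], [0, 0, 0], 0.5], [[0.001, 0.025, 0], [0, 0, 0], 0.4]], force=40)

```text
t: 4.35
tool_pos: [0.5071, 0.2323, 0.083]
tool_rot: [-0.235, 2.098, -2.102]
contact_force: [0.3, -0.6, -0.3]
opening: 0.0342
```

Call:
arm_command(steps=[[[0, 0, 0], [0, 0, 0], 0.3], [[0, 0, 0], [0, 0, 0], 0.2], [[0, 0, 0], [0, 0, 0], 0.1], [[0, 0, 0], [0, 0, 0], 0.1], [[0, 0, 0], [0, 0, 0], 0.1]], force=40)

```text
t: 4.85
tool_pos: [0.5077, 0.2328, 0.0839]
tool_rot: [-0.234, 2.098, -2.1]
contact_force: [-0.9, 1.8, 3.9]
opening: 0.0206
```

Call:
arm_command(steps=[[[0, -0.005, 0], [0, 0, 0], 0], [[0, -0.015, 0], [0, 0, 0], 0], [[0, -0.025, 0], [0, 0, 0], 0], [[0, -0.035, 0], [0, 0, 0], 0], [[0, -0.04, 0], [0, 0, 0], 0]], force=60)

```text
t: 5.35
tool_pos: [0.5082, 0.2329, 0.1255]
tool_rot: [-0.232, 2.098, -2.099]
contact_force: [0.5, -0.9, -3.2]
opening: 0.02
```

```bash
python3 -c "
from h import *
to((.5055,.2325,.08))
b=shot('scene','s3.png')
w,x=map(int,proj(b,(.5055,.2325,.1)))
B=cv2.imread('pics/s3.png')[w-70:w+70,x-70:x+70]
cv2.imwrite('pics/c3.png',np.clip(255*(cv2.resize(B,None,fx=4,fy=4,interpolation=2)/255.)**.5,0,255).astype('uint8'))"
```

```text
t 5.35 tcp [0.5082 0.2329 0.1255] open 0.02 F [ 0.5 -0.9 -3.2] q [ 0.3  -0.02  1.87 -0.    1.29  1.64]
[[-0.974, 0.007, 0.225], [-0.225, -0.0, -0.974], [-0.007, -1.0, 0.002]]
(0.5055, 0.2325, 0.08) -> [ 0.003   0.0455 -0.0003]
```

View pics/c3.png

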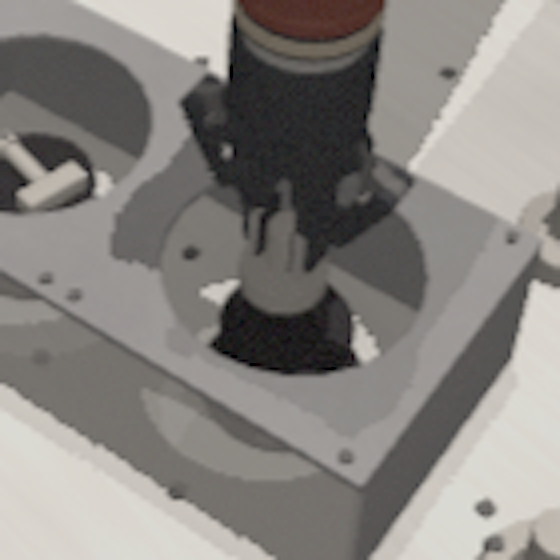

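The puck is held: the wrist force of -3.2 N matches its weight, and the base hangs below the fingers at (285,290). I'll lift it straight out.

Call:
arm_command(steps=[[[0, -0.015, 0], [0, 0, 0], 0], [[0, -0.035, 0], [0, 0, 0], 0], [[0, -0.06, 0], [0, 0, 0], 0], [[0, -0.08, 0], [0, 0, 0], 0], [[0, -0.09, 0], [0, 0, 0], 0]])

```text
t: 5.9
tool_pos: [0.5089, 0.2333, 0.2195]
tool_rot: [-0.226, 2.096, -2.096]
contact_force: [-0.4, -0.1, -1.9]
opening: 0.0199
```

```bash
python3 -c "
from h import *
to((.477,-.2865,.215))
b=shot('scene','s4.png')
w,x=map(int,proj(b,(.5055,.2325,.18)))
B=cv2.imread('pics/s4.png')[w-70:w+70,x-70:x+70]
cv2.imwrite('pics/c4.png',np.clip(255*(cv2.resize(B,None,fx=4,fy=4,interpolation=2)/255.)**.5,0,255).astype('uint8'))"
```

```text
t 5.9 tcp [0.5089 0.2333 0.2195] open 0.0199 F [-0.4 -0.1 -1.9] q [ 0.3  -0.1   1.79 -0.    1.45  1.64]
[[-0.974, 0.012, 0.225], [-0.225, 0.001, -0.974], [-0.012, -1.0, 0.001]]
(0.477, -0.2865, 0.215) -> [0.1479 0.0033 0.4994]
```

View pics/c4.png

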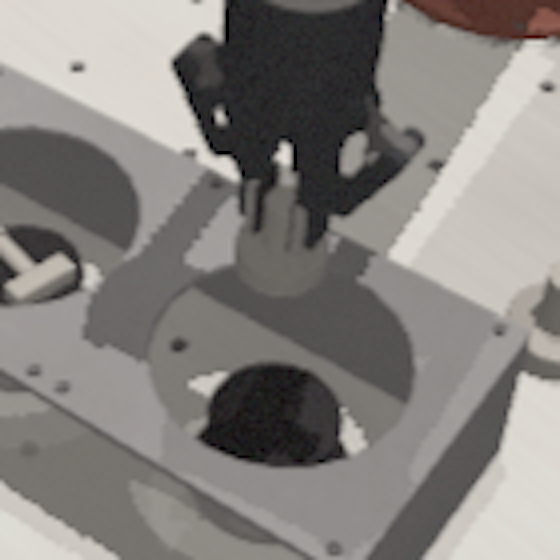

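The puck is clear of the box top, with its base at about (280,270) well above the port. Now I'll carry it to the nest and correct the 0.7° tilt drift on the way.

Call:
arm_command(steps=[[[0.01, 0, 0.035], [0, 0, -0.3], 0], [[0.022, 0, 0.075], [0, 0, -0.7], 0], [[0.035, 0, 0.118], [0, 0, -0.7], 0], [[0.047, 0, 0.16], [0, 0, -0.7], 0], [[0.06, 0, 0.2], [0, 0, -0.7], 0]])

```text
t: 6.45
tool_pos: [0.4949, 0.0235, 0.2189]
tool_rot: [-0.239, 2.101, -2.102]
contact_force: [1.7, 0.3, -4.6]
opening: 0.0199
```

Call:
arm_command(steps=[[[0.012, 0, 0.042], [0, 0, 0], 0], [[0.025, 0, 0.085], [0, 0, 0], 0], [[0.037, 0, 0.127], [0, 0, 0], 0], [[0.05, 0, 0.17], [0, 0, 0], 0], [[0.06, 0, 0.205], [0, 0, 0], 0]])

```text
t: 6.95
tool_pos: [0.4815, -0.1918, 0.2181]
tool_rot: [-0.24, 2.102, -2.103]
contact_force: [0.6, 0.7, -3.2]
opening: 0.0199
```

```bash
python3 -c "
from h import *
to((.477,-.2865,.1))"
```

```text
t 6.95 tcp [ 0.4815 -0.1918  0.2181] open 0.0199 F [ 0.6  0.7 -3.2] q [-0.52 -0.2   1.87 -0.    1.47  0.82]
[[-0.975, -0.001, 0.224], [-0.224, -0.001, -0.975], [0.001, -1.0, 0.0]]
(0.477, -0.2865, 0.1) -> [0.0254 0.1182 0.0913]
```

Call:
arm_command(steps=[[[0.01, 0.02, 0.035], [0, 0, 0], 0], [[0.02, 0.045, 0.07], [0, 0, 0], 0], [[0.025, 0.08, 0.091], [0, 0, 0], 0], [[0.025, 0.118, 0.091], [0, 0, 0], 0], [[0.025, 0.118, 0.091], [0, 0, 0], 0]])

```text
t: 7.45
tool_pos: [0.4725, -0.2833, 0.0925]
tool_rot: [-0.25, 2.119, -2.097]
contact_force: [-0.8, 1.0, -4.6]
opening: 0.0198
```

```bash
cat > ck.py <<'E'
from h import *
import sys
tag=sys.argv[1]; o=ctrl.get_obs()
to((.477,-.2865,.03))
x,y,zt=o['tool_pos']; pz=zt-.0237
t=np.linspace(0,2*np.pi,120)
out=[]
for n in('top','scene'):
    p=ctrl.get_image(n);S=4
    im=cv2.resize(cv2.cvtColor(p['img'],cv2.COLOR_RGB2BGR),None,fx=S,fy=S,interpolation=2)
    im=np.clip(255*(im/255.)**.5,0,255).astype('uint8'); raw=im.copy()
    def circ(c,r,z,col):
        pts=[proj(p,(c[0]+r*np.cos(a),c[1]+r*np.sin(a),z)) for a in t]
        cv2.polylines(im,[np.array([[(u+.5)*S-.5,(v+.5)*S-.5] for v,u in pts]).round().astype(int)],True,col,1)
    circ((x,y),.025,pz,(0,0,255));circ((x,y),.025,pz+.016,(0,0,255)); circ((.477,-.2865),.048,.014,(0,255,0)); circ((.477,-.2865),.035,.006,(0,255,0))
    v,u=proj(p,(.477,-.2865,.04));v=int(v*S);u=int(u*S)
    out+=[np.vstack([raw[v-150:v+150,u-200:u+200],im[v-150:v+150,u-200:u+200]])]
cv2.imwrite(f'pics/ck{tag}.png',np.hstack(out))
E
python3 ck.py 1
```

```text
t 7.45 tcp [ 0.4725 -0.2833  0.0925] open 0.0198 F [-0.8  1.  -4.6] q [-0.67  0.02  1.89 -0.    1.25  0.67]
[[-0.975, -0.013, 0.222], [-0.222, 0.009, -0.975], [0.011, -1.0, -0.012]]
(0.477, -0.2865, 0.03) -> [-0.0044  0.0624  0.0048]
```

View pics/ck1.png

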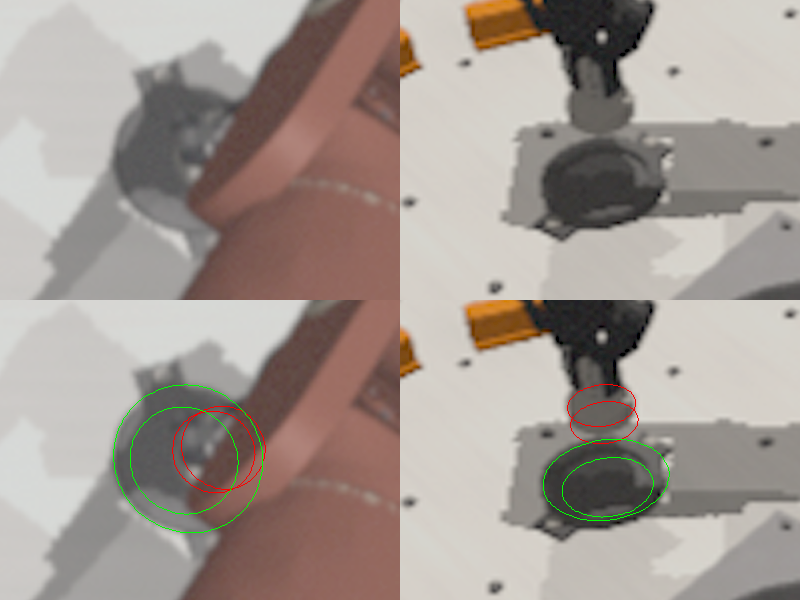

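The camera view agrees with the model to within 1–2 mm. The puck is at (600,110) in the scene panel and the nest at (603,183). I'll let the arm settle above the centre with the tilt corrected.

Call:
arm_command(steps=[[[-0.005, 0.005, 0.004], [0.5, 0, 0.7], 0], [[-0.005, 0.01, 0.005], [0.5, 0, 0.7], 0], [[-0.005, 0.015, 0.005], [0.5, 0, 0.7], 0], [[-0.005, 0.02, 0.005], [0.5, 0, 0.7], 0], [[-0.005, 0.02, 0.005], [0.5, 0, 0.7], 0]])

```text
t: 8.05
tool_pos: [0.4819, -0.2885, 0.0782]
tool_rot: [-0.229, 2.094, -2.103]
contact_force: [-1.0, 0.8, -4.0]
opening: 0.0199
```

```bash
python3 ck.py 2
```

```text
t 8.05 tcp [ 0.4819 -0.2885  0.0782] open 0.0199 F [-1.   0.8 -4. ] q [-0.67  0.04  1.89  0.    1.2   0.67]
[[-0.975, 0.009, 0.224], [-0.224, -0.003, -0.975], [-0.008, -1.0, 0.005]]
(0.477, -0.2865, 0.03) -> [ 0.0047  0.0481 -0.0033]
```

View pics/ck2.png

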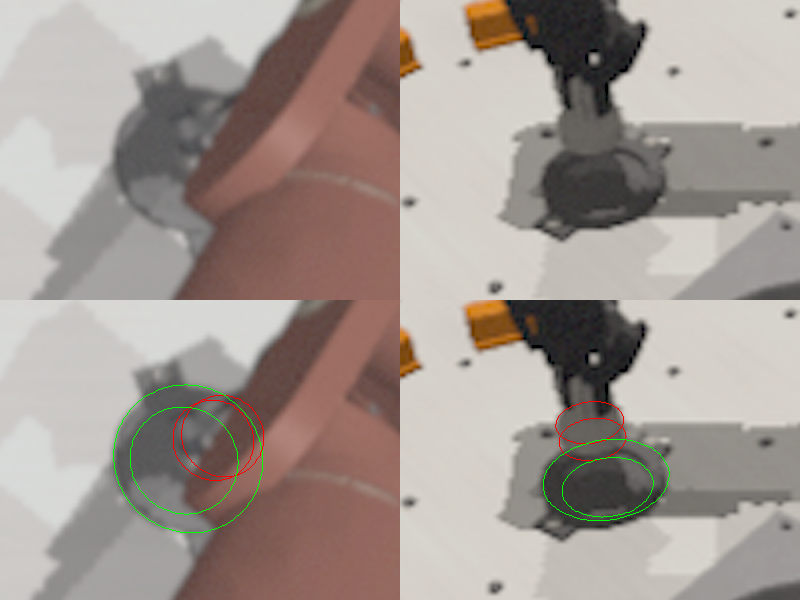

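Call:
arm_command(steps=[[[0.004, 0.005, -0.003], [-0.2, 0, -0.4], 0], [[0.004, 0.01, -0.003], [-0.2, 0, -0.4], 0], [[0.004, 0.017, -0.003], [-0.2, 0, -0.4], 0], [[0.004, 0.024, -0.003], [-0.2, 0, -0.4], 0], [[0.004, 0.024, -0.003], [-0.2, 0, -0.4], 0]])

```text
t: 8.65
tool_pos: [0.477, -0.2863, 0.053]
tool_rot: [-0.238, 2.102, -2.102]
contact_force: [-0.2, 0.3, -3.4]
opening: 0.0197
```

```bash
python3 ck.py 3
```

```text
t 8.65 tcp [ 0.477  -0.2863  0.053 ] open 0.0197 F [-0.2  0.3 -3.4] q [-0.67  0.07  1.91 -0.    1.16  0.67]
[[-0.975, -0.0, 0.224], [-0.224, -0.0, -0.975], [0.0, -1.0, 0.0]]
(0.477, -0.2865, 0.03) -> [0.     0.023  0.0002]
```

View pics/ck3.png

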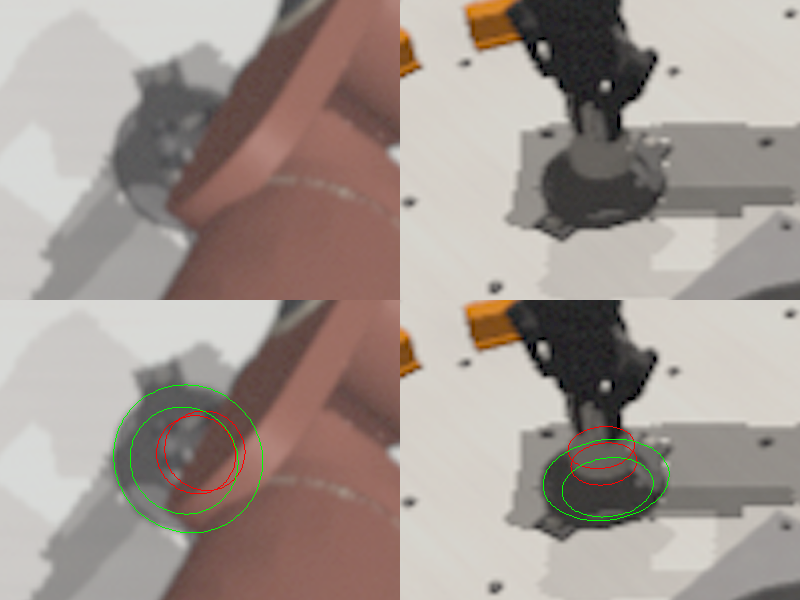

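The puck is centred and upright over the recess. I'll lower it slowly and watch the force.

Call:
arm_command(steps=[[[0, 0.004, 0], [0, 0, 0], 0], [[0, 0.008, 0], [0, 0, 0], 0], [[0, 0.013, 0], [0, 0, 0], 0], [[0, 0.017, 0], [0, 0, 0], 0], [[0, 0.019, 0], [0, 0, 0], 0]])

```text
t: 9.25
tool_pos: [0.4774, -0.2866, 0.0346]
tool_rot: [-0.238, 2.101, -2.103]
contact_force: [0.0, -0.8, -4.1]
opening: 0.0199
```

Call:
arm_command(steps=[[[0, 0.001, 0], [0, 0, 0], 0], [[0, 0.002, 0], [0, 0, 0], 0], [[0, 0.002, 0], [0, 0, 0], 0]])

```text
t: 9.55
tool_pos: [0.4774, -0.2866, 0.0325]
tool_rot: [-0.238, 2.101, -2.103]
contact_force: [-0.0, 0.4, -3.5]
opening: 0.0198
```

Call:
arm_command(steps=[[[0, 0.001, 0], [0, 0, 0], 0], [[0, 0.002, 0], [0, 0, 0], 0], [[0, 0.002, 0], [0, 0, 0], 0]])

```text
t: 9.85
tool_pos: [0.4773, -0.2865, 0.0304]
tool_rot: [-0.238, 2.101, -2.103]
contact_force: [0.4, 0.2, -3.6]
opening: 0.0199
```

Call:
arm_command(steps=[[[0, 0.001, 0], [0, 0, 0], 0], [[0, 0.001, 0], [0, 0, 0], 0], [[0, 0.001, 0], [0, 0, 0], 0]])

```text
t: 10.15
tool_pos: [0.4774, -0.2867, 0.03]
tool_rot: [-0.238, 2.101, -2.103]
contact_force: [-2.9, 2.0, 2.7]
opening: 0.0195
```

The base touched at TCP z = 0.030, as predicted. I'll open gently.

Call:
arm_command(steps=[[[0, 0, 0], [0, 0, 0], 0.25], [[0, 0, 0], [0, 0, 0], 0.3], [[0, 0, 0], [0, 0, 0], 0.4], [[0, 0, 0], [0, 0, 0], 0.5], [[0, 0, 0], [0, 0, 0], 0.6]])

```text
t: 10.65
tool_pos: [0.4777, -0.2869, 0.0303]
tool_rot: [-0.237, 2.1, -2.103]
contact_force: [-0.5, -0.4, 0.6]
opening: 0.051
```

Call:
arm_command(steps=[[[0, 0, 0], [0, 0, 0], 0.6], [[0, -0.01, 0], [0, 0, 0], 0.6], [[0, -0.03, 0], [0, 0, 0], 0.6], [[0, -0.06, 0], [0, 0, 0], 0.6], [[0, -0.1, 0], [0, 0, 0], 0.6]])

```text
t: 11.15
tool_pos: [0.4765, -0.2859, 0.1301]
tool_rot: [-0.24, 2.104, -2.102]
contact_force: [-0.4, -0.3, -0.5]
opening: 0.0514
```

Call:
arm_command(steps=[[[0, -0.03, 0.03], [0, 0, 0], 0.6], [[0, -0.06, 0.07], [0, 0, 0], 0.6], [[0, -0.08, 0.11], [0, 0, 0], 0.6], [[0, -0.1, 0.15], [0, 0, 0], 0.6], [[0, -0.1, 0.15], [0, 0, 0], 0.6]])

```text
t: 11.65
tool_pos: [0.5114, -0.4374, 0.2348]
tool_rot: [-0.232, 2.096, -2.109]
contact_force: [-0.9, 0.4, 0.1]
opening: 0.0515
```

```bash
sed -i 's/pz=zt-.0237/pz=zt-.0237\nif tag=="4": x,y,pz=.477,-.2865,.006/' ck.py; python3 ck.py 4; python3 -c "
from h import *
shot('scene','s9.png');shot('top','t9.png')"
```

```text
t 11.65 tcp [ 0.5114 -0.4374  0.2348] open 0.0515 F [-0.9  0.4  0.1] q [-0.82  0.16  1.49 -0.    1.48  0.53]
[[-0.975, 0.003, 0.221], [-0.221, -0.006, -0.975], [-0.002, -1.0, 0.007]]
(0.477, -0.2865, 0.03) -> [ 0.0007  0.2038 -0.1561]
```

View pics/ck4.png

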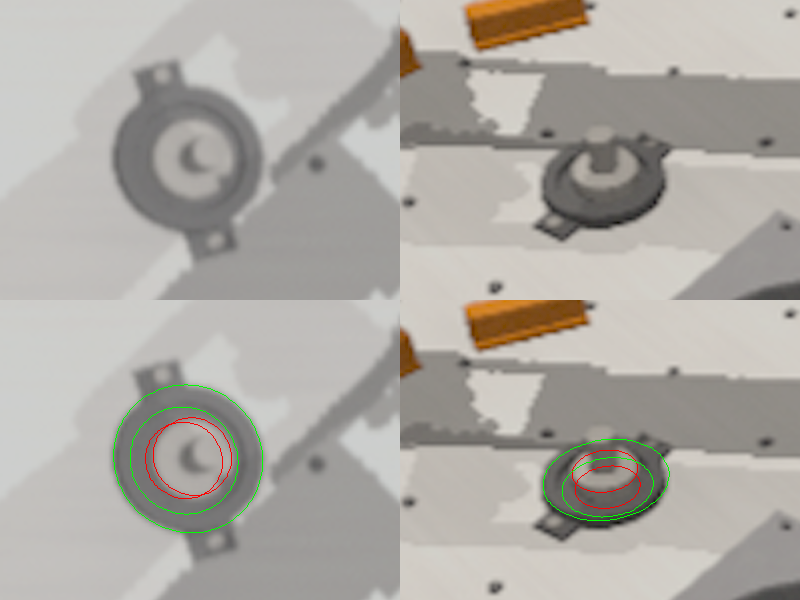

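View pics/s9.png

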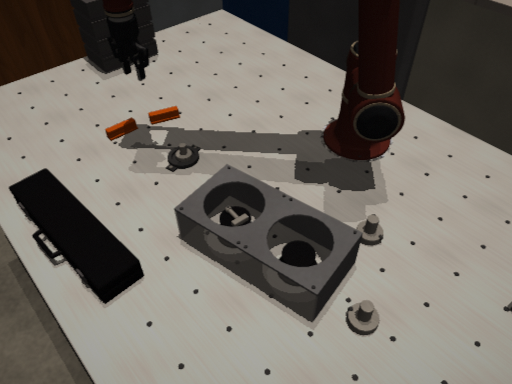

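The puck stands stem up inside the recess, at (183,152) in the scene view. The contact height gives an underside of about 6 mm, which is the recess floor. The pin looks unmoved, and the arm is clear. I'll hand in after a short settle.

Call:
arm_command(steps=[[[0, 0, 0], [0, 0, 0], 0.6], [[0, 0, 0], [0, 0, 0], 0.6], [[0, 0, 0], [0, 0, 0], 0.6]])

```text
t: 12.15
tool_pos: [0.5097, -0.4302, 0.2287]
tool_rot: [-0.243, 2.106, -2.099]
contact_force: [-0.1, 0.5, 0.4]
opening: 0.0517
```

```bash
python3 -c "
from h import *
p=ctrl.get_image('top')
for k in('pin','puck','nest'):print(k,[(np.round(b['position'],1),round(b['confidence'],2)) for b in ctrl.boxes_of(p,k)])
print(ctrl.finish_job())"
```

```text
pin [(array([151.3, 251.1]), 0.72)]
puck [(array([257.4, 165.3]), 0.9), (array([179.6, 105.3]), 0.79), (array([188.3, 383.9]), 0.52)]
nest [(array([171.8, 384.2]), 0.78)]
the job is handed in; nothing more can be done
None
```

The puck is standing upright in the nest and the job is handed in at about 12 s of the 42 s allowed; no verdict was reported. I gripped it by the stem through the +y port, lifted it clear of the box, lowered it until it touched and then released it.

**Last checks:**
- **Height:** The puck touched down at a TCP height of 0.030 m, which puts its underside about 6 mm up, level with the recess floor.
- **Position:** In both camera views it stands stem up inside the recess, a few mm at most from the centre.
- **Pin:** The network reported it within 2 pixels of where it was at the start, within the network's usual error, and it looks unmoved in the picture.
- **Box:** The readings at the end of each move showed no sign of touching it. I had no reading during the moves themselves.
- **Arm:** It is clear of everything.

**What disagreed:**
- In the scene camera the puck's base appears 1–2 pixels higher than my model. It did so on the pedestal too, so I put it down to model or calibration error.
- The final network positions for the nest and puck scattered by several pixels. I relied on the picture overlays and the contact height instead.

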